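# Put two bottles away in the empty cells of a light-tight crate, found by touch

## Robot

A 6-joint arm with a two-finger parallel gripper is mounted at the origin on the work surface; the furniture and walls round the work are solid. World frame = base frame: x ahead of the robot, y to its left, z up, the work surface at z = 0. Lengths are in m, angles in rad, forces in N, time in s.
With the tool pointing down it reaches from about 0.35 to 0.975 m from the base axis. Payload 4.9 kg.
Tool frame: the origin (TCP) lies at the very end of the fingers, on their centre line; the grasp point (between the pads) lies 19 mm behind it (ctrl.grip_point_offset is the distance from the TCP to the grasp point, in m); z points along the fingers, y is the line along which they close (so a half turn about z gives the same grasp; the last joint's range is limited). The gripper opens to 85 mm and grips with 20 to 120 N. Pads are 22 mm wide; open, the fingers measure 114 mm over their backs; the gripper's body (76 mm by 85 mm) begins 54 mm behind the grasp point. The pads swing forward as they close: fully open they stand 13 mm farther back than shut.
Start: joints at [-1.237, 0.053, 1.613, -0, 1.476, -0.119], TCP at [0.273, -0.562, 0.231] pointing down, gripper open.
Joint ranges: [-3.01, 3.01], [-1.01, 2.22], [0.06, 2.58], [-1.02, 4.17], [0.09, 2.62], [-3.14, 3.14]. Speed limits (rad/s): [2.57, 2.57, 3.14, 3.14, 3.14, 3.14].

## Interface

Orientations are given as a rotation vector (axis times angle).
In Python, from station import ctrl gives the robot as it stands.
- The arm moves only by the tool send_rows, never from a script. Its argument "rows" is a list of rows, each a list of 3 entries, a list of its own where there are three numbers: the finger opening in cm, from 0 to 8.54, then the shift along the tool's x, y, z in cm, then the turn about the tool's z in degrees. A call has 1 to 10 rows; each row shifts and turns the commanded pose from where the row before left it, along the tool's axes as they then stand; what a row does not reach is not made up. A row lasts 1/8 s, in which the tool goes at most 62.5 mm and 10.7 degrees, less where a joint would pass 70% of its speed; a pose out of reach is approached as far as the arm can. A call with a gripper value outside its range is refused whole. The fingers move at their own pace and stop on an object; "newtons" is the grip in N (left out, the last holds). Time passes only in rows, so rows that do not move let the fingers close. It gives the time, the measured TCP pose, the force, the opening and the grip force at its end, in the units of the state.
- ctrl.get_obs(): the state, without advancing time (a new reading comes with each control period).
- ctrl.get_image(name): name is "scene" or "side" or "wrist"; returns a dict with "frame" (400x640x3 uint8, red, green, blue), "range_z" (400x640 float32, m along the optical axis (not along the pixel's ray), 0 where there is no reading), "fx", "fy", "cx", "cy" (pixels), "cam_to_world" (4x4, takes a point from camera to world coordinates). Camera axes: x right, y down, z forward; pixel columns grow to the right and rows downward; lengths in m; the calibration is good to about 2 mm. A picture is of the moment at which its call begins.
- ctrl.finish_job(): hands the job in; it is judged then, once.
The state is a dict: "t": time; "q": joint angles; "dq": joint speeds; "effort": joint torques, N m; "tool_pos": TCP position; "tool_rot": TCP orientation; "contact_force": force on the tool from outside, world axes, zero at the start; "wrist_torque": the same for the moment, N m; "opening": finger opening in m; "grip_force": force on a finger pad.
Only numpy, scipy, OpenCV 4.12 (cv2) and the standard library are available. Lean on these libraries where they do the work, as an engineer would, in place of code of your own. Each camera call takes 0.05 s, during which the arm holds its last target. There are 200 camera calls.

## Task

Put the two small yellow-capped reagent bottles that stand at the right-hand side of the bench away in the blue light-tight crate: its six cells hide under spring shutters, and four of them already hold such a bottle, so feel down through the shutters to find the two empty ones. Push each bottle upright right down to the floor of its own cell, past the catches, so that the shutters close over it, and leave everything else on the bench standing where it is.

Things in the scene. Friction and masses are not known exactly. Their poses are not given: they have to be found in the camera images.
- crate: blue bottle crate with a grey deck, fixed to the bench, 118 x 194 x 120 mm (own x, y, z); origin at the centre of its underside, on the bench, z up. Two rows (own x) of three cells (own y), pitch 52 mm in own x and 60 mm in own y, under spring shutters; filled and empty cells look alike. What is said of the shutters, depth and catches at cells 1 to 3 holds for all six
- cell_1 (a point): centre of the opening of cell 1 (crate x -26, y -60 mm), at the deck's top face, 120 mm above the bench. The opening is 42 x 50 mm (own x, y), closed just under the 3.5 mm deck by two black leaves with an orange edge strip, hinged on the own-x sides, meeting in the middle. Slippery, they swing 22 mm down when pushed (1 to 3 N, up to 6 N by a bottle) and spring shut when let go
- cell_2 (a point): the same of cell 2 (crate x -26, y 0 mm). A cell's floor is 4 mm above the bench, so the cap of a bottle standing in it is 92 mm above the bench, 28 mm below the deck's top face; an empty cell has nothing but the leaves in the way within 15 mm of its centre line down to 80 mm above the bench
- cell_3 (a point): the same of cell 3 (crate x -26, y +60 mm). In each cell a sprung catch with a sloping top and a round nose (74 mm above the bench, 13 mm from the centre line, own -y side) faces a fixed guide rib 20.5 mm out on the +y side; it yields (4 N) as a bottle's body is pushed past, holds a half-inserted bottle up, and snaps over its shoulder once it is on the floor. Pressing it home takes 2 to 5 N
- cell_4 (a point): the same of cell 4 (crate x +26, y -60 mm)
- cell_5 (a point): the same of cell 5 (crate x +26, y 0 mm)
- cell_6 (a point): the same of cell 6 (crate x +26, y +60 mm)
- bottle_a_mid (a point): centre (44 mm above its foot) of the first loose bottle to put away: round, white translucent, 36 mm across, 88 mm high with its yellow cap, about 0.1 kg; the cap is 30 mm across and is the top 14 mm; the body is 36 mm across from 5 to 55 mm above the foot, then tapers; own z points to the cap
- bottle_b_mid (a point): the same of the second loose bottle, of the same kind
- black_bottle_mid (a point): bystander: centre of a bottle with a black cap, 40 mm across, 78 mm high, standing; must stay where it is
- tape: bystander: orange roll of tape lying flat, 53 mm across, 18 mm high; origin at the centre of its underside; must stay where it is
- marker: bystander: black marker pen lying on the bench, 13 x 137 x 13 mm (long in own y); origin at the centre of its underside; must stay where it is
- clock: bystander: white bench timer, 62 x 66 x 21 mm; origin at the centre of its underside; must stay where it is
Not all that is in view belongs to the job. Leave any orange look-alike of the part that bears bottle_a_mid alone.

How it is judged:
At the end, for the whole second after the job is handed in: Both loose bottles stand inside the crate, cap up (within 0.2 rad), on the floors of two cells: each bottle's centre, 48 mm above the bench when home, is less than 54 mm above it (z of each of bottle_a_mid, bottle_b_mid in the frame of crate below 0.054 m and x of bottle_a_mid in the frame of crate between -0.048 and 0.048 m and y of bottle_a_mid in the frame of crate between -0.086 and 0.086 m and x of bottle_b_mid in the frame of crate between -0.048 and 0.048 m and y of bottle_b_mid in the frame of crate between -0.086 and 0.086 m and angle between each of bottle_a_mid, bottle_b_mid's own z axis and vertical below 0.2 rad); the robot touches nothing.
It fails at once if a bottle to be put away is tipped over (angle between any of bottle_a_mid, bottle_b_mid's own z axis and vertical above 1 rad).
It fails at once if another thing on the bench is displaced by more than 30 mm (distance of any of black_bottle_mid, tape, marker, clock from where it was at the start of the episode above 0.03 m).
It also fails if it takes over 72 s, if anything falls off the work surface, if the arm or the gripper's body presses on something with over 40 N, if the wrist force passes 120 N, or if a joint passes its speed limit or range.

## Working session

There is one attempt and no reset: what is moved stays moved. The work goes in short steps, Python scripts to look and compute and a tool call to move; the robot and the scene stay as the last step left them, time stands still between calls to the robot, and variables do not carry over. Pictures are saved under pics/ and viewed, at most 10 in all, crops included, and the job is handed in when it is done.

Besides the shell and the picture viewer there is one more tool, called after ">>>" as name([rows], argument=value, ...), one row to a line, values as JSON. send_rows: Moves the arm, as the interface text tells. Its arguments: {"type":"object","properties":{"rows":{"type":"array","items":{"type":"array"}},"newtons":{"type":"number"}},"required":["rows"]}

```bash
ls; mkdir -p pics
cat > h.py <<'E'
import numpy as np, cv2
from station import ctrl
def cloud(im):
    z=im["range_z"]; v,u=np.mgrid[:400,:640]
    P=np.stack([(u-im["cx"])/im["fx"]*z,(v-im["cy"])/im["fy"]*z,z,np.ones_like(z)],-1)
    return (P@np.array(im["cam_to_world"]).T)[...,:3]
def save(n,im): cv2.imwrite(n,cv2.cvtColor(im["frame"],cv2.COLOR_RGB2BGR))
E
python3 - <<'E'
from h import *
a=ctrl.get_image("scene");b=ctrl.get_image("side")
np.save("a.npy",a,allow_pickle=True);np.save("b.npy",b,allow_pickle=True)
save("pics/scene.png",a);save("pics/side.png",b)
print(ctrl.get_obs())
E
```

```text
pics
{'t': 0.1, 'q': array([-1.23703233e+00,  5.33270468e-02,  1.61415883e+00,  9.01941546e-06,
        1.47602044e+00, -1.18974522e-01]), 'dq': array([-0.00172276, -0.00237991, -0.00261533,  0.00109266, -0.00015835,
        0.00030016]), 'effort': array([-2.90588168e-04, -3.94902992e+01, -3.71362925e+01, -1.34322222e-04,
        3.85221749e-03,  6.84985508e-07]), 'tool_pos': array([ 0.27322253, -0.56148223,  0.23016224]), 'tool_rot': array([-3.05958866e+00, -7.04673308e-01,  3.07997335e-04]), 'contact_force': array([ 0.1454503 , -0.07554064,  0.25534593]), 'wrist_torque': array([-0.01939887, -0.0166535 , -0.02661793]), 'grip_force': 0.0, 'opening': 0.08551500957743981}
```

View pics/scene.png

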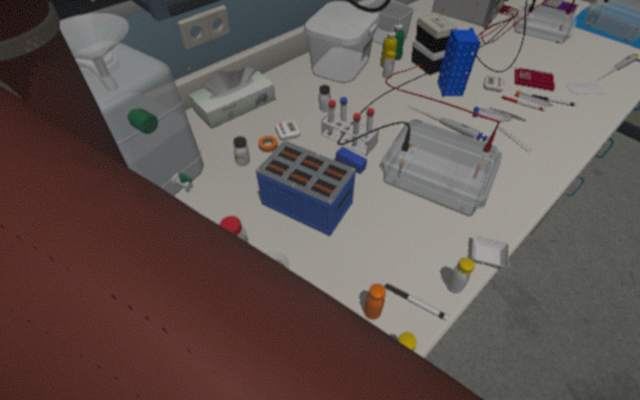

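View pics/side.png

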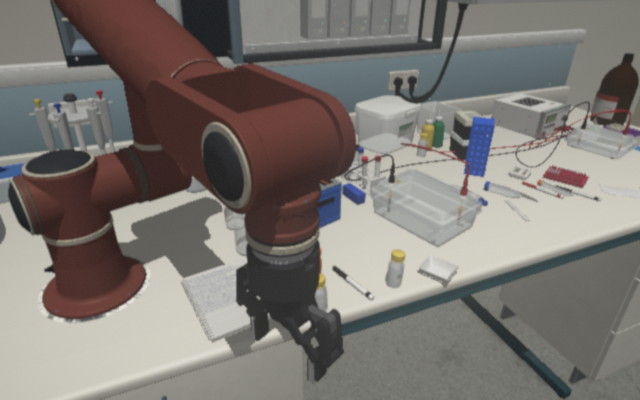

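The scene view shows the crate at about (306,185), with its deck corners all visible. The yellow-capped bottles are at (465,265) and (407,341), and the orange look-alike is at (375,300). The side view shows the same two bottles at (398,256) and (322,283).

Run:
```python
from h import *
for f,seeds in (("a",[(465,265),(407,341)]),("b",[(398,256),(322,283)])):
    im=np.load(f+".npy",allow_pickle=True).item(); P=cloud(im); hsv=cv2.cvtColor(im["frame"],cv2.COLOR_RGB2HSV)
    ye=(hsv[...,0]>20)&(hsv[...,0]<32)&(hsv[...,1]>150)&(hsv[...,2]>80)
    n,l,s,c=cv2.connectedComponentsWithStats(ye.astype(np.uint8))
    for i in range(1,n):
        if s[i,4]>25:
            Q=P[l==i]; top=Q[Q[:,2]>np.percentile(Q[:,2],95)-.004]
            print(f,c[i].round(),s[i,4],np.median(Q,0).round(4),Q.min(0).round(3),Q.max(0).round(3),top.mean(0).round(4))
    # deck
    m=(abs(P[...,2]-.120)<.003)&(P[...,0]>.2)&(P[...,0]<1.1)
    n,l,s,c=cv2.connectedComponentsWithStats(m.astype(np.uint8))
    for i in np.argsort(-s[1:,4])[:3]+1:
        Q=P[l==i].astype(np.float32); print(f,"deck",c[i].round(),s[i,4],cv2.minAreaRect(Q[:,:2]),Q[:,2].mean())
        if f=="a" and s[i,4]>800: print(cv2.boxPoints(cv2.minAreaRect(Q[:,:2])))
    np.set_printoptions(suppress=True)
im=np.load("a.npy",allow_pickle=True).item();P=cloud(im)
fr=im["frame"]
cv2.imwrite("pics/crop.png",cv2.cvtColor(cv2.resize(fr[130:240,230:380],None,fx=5,fy=5,interpolation=cv2.INTER_CUBIC),cv2.COLOR_RGB2BGR))
for u,v in((240,148),(268,143),(288,130),(350,158),(375,302),(420,303),(325,100),(232,225),(280,258)):print((u,v),P[v,u].round(3))
```

```text
a [390.  48.] 245 [1.1672 0.3849 0.0857] [ 0.171 -0.334  0.032] [1.231 0.412 0.745] [1.1461 0.3715 0.1244]
a [466. 265.] 176 [ 0.635  -0.2556  0.0871] [ 0.171 -0.334  0.076] [ 0.653 -0.242  0.745] [ 0.6338 -0.2552  0.0923]
a [407. 340.] 203 [ 0.4377 -0.2666  0.0872] [ 0.171 -0.334  0.083] [ 0.451 -0.253  0.745] [ 0.4335 -0.2674  0.0999]Traceback (most recent call last):
  File "<stdin>", line 14, in <module>
cv2.error: OpenCV(4.12.0) /io/opencv/modules/imgproc/src/convhull.cpp:143: error: (-215:Assertion failed) total >= 0 && (depth == CV_32F || depth == CV_32S) in function 'convexHull'
```

Run:
```python
from h import *
np.set_printoptions(suppress=True)
for f in "ab":
    im=np.load(f+".npy",allow_pickle=True).item(); P=cloud(im); P[im["range_z"]==0]=np.nan
    hsv=cv2.cvtColor(im["frame"],cv2.COLOR_RGB2HSV)
    ye=(hsv[...,0]>20)&(hsv[...,0]<32)&(hsv[...,1]>150)&(hsv[...,2]>80)
    n,l,s,c=cv2.connectedComponentsWithStats(ye.astype(np.uint8))
    for i in range(1,n):
        Q=P[l==i]; Q=Q[np.abs(Q[:,2]-.08)<.013]
        if len(Q)>25:
            top=Q[Q[:,2]>.084]; print(f,c[i].round(),len(Q),top.mean(0).round(4),np.percentile(top,[2,98],axis=0).round(3).tolist(),cv2.minEnclosingCircle(np.ascontiguousarray(top[:,:2],np.float32)))
    m=(abs(P[...,2]-.119)<.006)&(P[...,0]>.2)&(P[...,0]<1.1)&(np.abs(P[...,1])<.5)
    n,l,s,c=cv2.connectedComponentsWithStats(m.astype(np.uint8))
    for i in np.argsort(-s[1:,4])[:2]+1:
        Q=np.ascontiguousarray(P[l==i],np.float32); r=cv2.minAreaRect(np.ascontiguousarray(Q[:,:2])); print(f,"deck",c[i].round(),s[i,4],r,np.median(Q[:,2])); print(cv2.boxPoints(r))
    if f=="a":
        fr=im["frame"]
        cv2.imwrite("pics/crop.png",cv2.cvtColor(cv2.resize(fr[130:240,230:380],None,fx=5,fy=5,interpolation=cv2.INTER_CUBIC),cv2.COLOR_RGB2BGR))
        for u,v in((240,148),(268,143),(288,130),(350,158),(375,302),(420,303),(325,100),(232,225),(280,258)):print((u,v),P[v,u].round(3))
```

```text
a [390.  48.] 146 [1.1531 0.3706 0.0873] [[1.124, 0.343, 0.084], [1.196, 0.409, 0.092]] ((1.1772346496582031, 0.3792005479335785), 0.06160813570022583)
a [466. 265.] 175 [ 0.637  -0.2547  0.0874] [[0.624, -0.267, 0.085], [0.651, -0.243, 0.09]] ((0.6379093527793884, -0.254923015832901), 0.015089496038854122)
a [407. 340.] 199 [ 0.4383 -0.2666  0.0873] [[0.428, -0.28, 0.085], [0.45, -0.254, 0.09]] ((0.43726846575737, -0.2669059634208679), 0.014302683062851429)
a deck [306. 172.] 3436 ((0.558889627456665, 0.12603908777236938), (0.12084890156984329, 0.19539624452590942), 16.521732330322266) 0.11798054
[[0.47317672 0.20251998]
 [0.52874327 0.01519129]
 [0.64460254 0.04955819]
 [0.589036   0.23688689]]
a deck [169. 158.] 260 ((0.36214664578437805, 0.36988604068756104), (0.15822066366672516, 0.01145258266478777), 15.072425842285156) 0.11909018
[[0.2842688  0.3548435 ]
 [0.28724694 0.34378493]
 [0.4400245  0.38492858]
 [0.43704635 0.39598715]]
(240, 148) [0.524 0.341 0.063]
(268, 143) [0.626 0.366 0.   ]
(288, 130) [0.692 0.354 0.018]
(350, 158) [0.725 0.14  0.037]
(375, 302) [ 0.459 -0.178  0.067]
(420, 303) [ 0.546 -0.23   0.013]
(325, 100) [0.842 0.357 0.046]
(232, 225) [0.357 0.124 0.104]
(280, 258) [0.39  0.017 0.067]
b deck [329. 184.] 192 ((0.610301673412323, 0.05029990151524544), (0.06644508987665176, 0.06262736022472382), 73.85050964355469) 0.11874443
[[0.570983   0.02709807]
 [0.631139   0.00967862]
 [0.64962035 0.07350174]
 [0.58946437 0.09092119]]
b deck [384. 124.] 124 ((1.0108749866485596, 0.4366212487220764), (0.06920310854911804, 0.15911227464675903), 66.20370483398438) 0.118783794
[[0.924121   0.4370611 ]
 [1.0697066  0.37286153]
 [1.097629   0.4361814 ]
 [0.9520434  0.500381  ]]
```

View pics/crop.png

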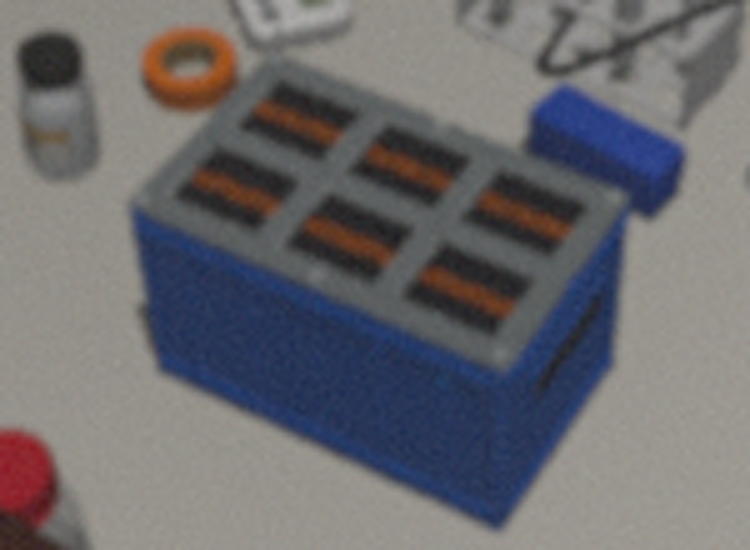

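The crop shows the crate deck with 3 x 2 shutters, orange strips along own y. The fitted rectangle, 121 x 195 mm, agrees with the given size. Cap tops sit at about 88 mm, as they should. I'll turn to the crate yaw and probe with shut fingers.

```bash
cat >> h.py <<'E'
YAW=np.radians(16.5); C=np.array([.5585,.126]); c,s=np.cos(YAW),np.sin(YAW)
T={"a":np.array([.4375,-.267]),"b":np.array([.6375,-.255])}
for i,(x,y) in enumerate([(-26,-60),(-26,0),(-26,60),(26,-60),(26,0),(26,60)]): T[str(i+1)]=C+np.array([c*x-s*y,s*x+c*y])/1e3
def go(k,p=None):
    o=ctrl.get_obs(); p=o["tool_pos"] if p is None else p
    d=(T[k]-p[:2])*100; R=cv2.Rodrigues(np.array(o["tool_rot"]))[0]
    yaw=np.degrees(np.arctan2(R[1,0],R[0,0]))
    print(k,T[k].round(4),"toolx %.2f tooly %.2f cm"%(d@[c,s],d@[s,-c]),"turn %.2f"%(yaw-16.5),"z",o["tool_pos"][2].round(4),"F",o["contact_force"].round(1),"t",o["t"])
E
python3 -c "
from h import *
for k in T: go(k)"
```

```text
a [ 0.4375 -0.267 ] toolx 24.11 tooly -23.57 cm turn 9.44 z 0.2302 F [ 0.1 -0.1  0.3] t 0.1
b [ 0.6375 -0.255 ] toolx 43.63 tooly -19.04 cm turn 9.44 z 0.2302 F [ 0.1 -0.1  0.3] t 0.1
1 [0.5506 0.0611] toolx 44.28 tooly -51.81 cm turn 9.44 z 0.2302 F [ 0.1 -0.1  0.3] t 0.1
2 [0.5336 0.1186] toolx 44.28 tooly -57.81 cm turn 9.44 z 0.2302 F [ 0.1 -0.1  0.3] t 0.1
3 [0.5165 0.1761] toolx 44.28 tooly -63.81 cm turn 9.44 z 0.2302 F [ 0.1 -0.1  0.3] t 0.1
4 [0.6005 0.0759] toolx 49.48 tooly -51.81 cm turn 9.44 z 0.2302 F [ 0.1 -0.1  0.3] t 0.1
5 [0.5834 0.1334] toolx 49.48 tooly -57.81 cm turn 9.44 z 0.2302 F [ 0.1 -0.1  0.3] t 0.1
6 [0.5664 0.1909] toolx 49.48 tooly -63.81 cm turn 9.44 z 0.2302 F [ 0.1 -0.1  0.3] t 0.1
```

>>> send_rows([
  [0,[0,0,0],9.4],
  [0,[0,0,0],0],
], newtons=40)

```text
t: 0.35
tool_pos: [0.2733, -0.5617, 0.2307]
tool_rot: [-3.107, -0.455, 0.0]
contact_force: [1.3, 0.0, -0.3]
opening: 0.0514
grip_force: 0.0
```

>>> send_rows([
  [0,[2.8,-3.2,0],0],
  [0,[2.8,-3.2,0],0],
  [0,[2.8,-3.2,0],0],
  [0,[2.8,-3.2,0],0],
  [0,[2.8,-3.2,0],0],
  [0,[2.8,-3.2,0],0],
  [0,[2.8,-3.2,0],0],
  [0,[2.8,-3.2,0],0],
])

```text
t: 1.35
tool_pos: [0.4156, -0.2514, 0.2312]
tool_rot: [-3.108, -0.456, -0.0]
contact_force: [-0.4, 0.1, 0.6]
opening: 0.0004
grip_force: 0.0
```

>>> send_rows([
  [0,[2.8,-3.2,0],0],
  [0,[2.8,-3.2,0],0],
  [0,[2.8,-3.2,0],0],
  [0,[2.8,-3.2,0],0],
  [0,[2.8,-3.2,0],0],
  [0,[2.8,-3.2,0],0],
  [0,[2.8,-3.2,0],0],
  [0,[0,0,0],0],
  [0,[0,0,0],0],
])

```text
t: 2.48
tool_pos: [0.539, 0.0174, 0.231]
tool_rot: [3.108, 0.454, -0.001]
contact_force: [0.4, -0.3, -0.1]
opening: 0.0001
grip_force: 0.0
```

```bash
python3 -c "
from h import *
for k in T: go(k)
im=ctrl.get_image('wrist');save('pics/w1.png',im)
P=cloud(im);P[im['range_z']==0]=np.nan
z=P[...,2];m=(abs(z-.1195)<.004)&(abs(P[...,0]-.56)<.15)
Q=np.ascontiguousarray(P[m][:,:2],np.float32);print(m.sum(),cv2.minAreaRect(Q))
"
```

```text
a [ 0.4375 -0.267 ] toolx -17.81 tooly 24.39 cm turn 0.14 z 0.231 F [ 0.4 -0.3 -0.1] t 2.475
b [ 0.6375 -0.255 ] toolx 1.70 tooly 28.92 cm turn 0.14 z 0.231 F [ 0.4 -0.3 -0.1] t 2.475
1 [0.5506 0.0611] toolx 2.35 tooly -3.86 cm turn 0.14 z 0.231 F [ 0.4 -0.3 -0.1] t 2.475
2 [0.5336 0.1186] toolx 2.35 tooly -9.86 cm turn 0.14 z 0.231 F [ 0.4 -0.3 -0.1] t 2.475
3 [0.5165 0.1761] toolx 2.35 tooly -15.86 cm turn 0.14 z 0.231 F [ 0.4 -0.3 -0.1] t 2.475
4 [0.6005 0.0759] toolx 7.55 tooly -3.86 cm turn 0.14 z 0.231 F [ 0.4 -0.3 -0.1] t 2.475
5 [0.5834 0.1334] toolx 7.55 tooly -9.86 cm turn 0.14 z 0.231 F [ 0.4 -0.3 -0.1] t 2.475
6 [0.5664 0.1909] toolx 7.55 tooly -15.86 cm turn 0.14 z 0.231 F [ 0.4 -0.3 -0.1] t 2.475
44173 ((0.5599209070205688, 0.1269155889749527), (0.11918748915195465, 0.19541941583156586), 16.764928817749023)
```

View pics/w1.png

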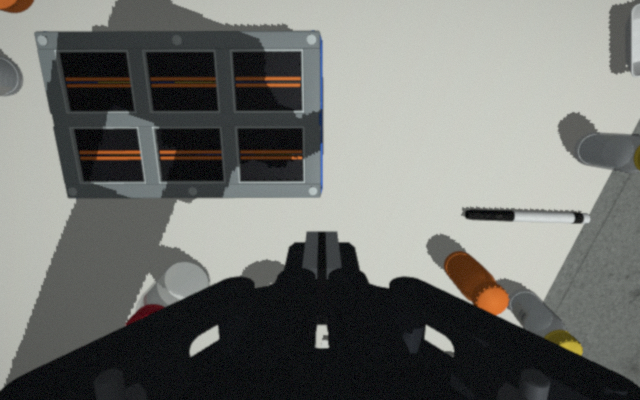

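Wrist view: the crate deck runs from (38,32) to (320,195), with cells at columns about 96, 185 and 268. The refined fit moves the crate to (0.5595, 0.1265), yaw 16.7°.

>>> send_rows([
  [0,[1.2,-2,3],0],
  [0,[1.25,-1.9,3.5],0],
  [0,[0,0,3.5],0],
  [0,[0,0,1],0],
  [0,[0,0,1],0],
  [0,[0,0,1],0],
  [0,[0,0,0.5],0],
  [0,[0,0,0.3],0],
  [0,[0,0,0.3],0],
  [0,[0,0,0],0],
])

```text
t: 3.78
tool_pos: [0.5521, 0.0621, 0.092]
tool_rot: [3.109, 0.452, 0.0]
contact_force: [-4.1, -0.6, 9.4]
opening: 0.0
grip_force: 6.4
```

Cell 1 stopped at 92 mm with 9 N, so it is filled. Next is cell 2.

>>> send_rows([
  [0,[0,0,-2.2],0],
  [0,[0,0,-2.3],0],
  [0,[0,-3,0],0],
  [0,[0,-3,0],0],
  [0,[0,0,1.5],0],
  [0,[0,0,1.5],0],
  [0,[0,0,1],0],
  [0,[0,0,0.3],0],
  [0,[0,0,0.2],0],
  [0,[0,0,0],0],
])

```text
t: 5.03
tool_pos: [0.5346, 0.1193, 0.0901]
tool_rot: [3.109, 0.451, -0.001]
contact_force: [-0.0, -0.2, -0.6]
opening: -0.0002
grip_force: 1.6
```

>>> send_rows([
  [0,[0,0,0.3],0],
  [0,[0,0,0.3],0],
  [0,[0,0,0],0],
])

```text
t: 5.4
tool_pos: [0.5345, 0.1196, 0.084]
tool_rot: [-3.109, -0.452, 0.001]
contact_force: [0.1, -0.1, -1.0]
opening: 0.0005
grip_force: 1.6
```

>>> send_rows([
  [0,[0,0,-2.5],0],
  [0,[0,0,-2.6],0],
  [0,[0,-3,0],0],
  [0,[0,-3,0],0],
  [0,[0,0,1.5],0],
  [0,[0,0,1.5],0],
  [0,[0,0,1],0],
  [0,[0,0,0.3],0],
  [0,[0,0,0.2],0],
  [0,[0,0,0],0],
])

```text
t: 6.65
tool_pos: [0.517, 0.1762, 0.092]
tool_rot: [3.108, 0.451, -0.006]
contact_force: [-9.3, -2.1, 14.1]
opening: 0.0001
grip_force: 8.8
```

Cell 2 is empty, with nothing in the way at 84 mm. Cell 3 is filled (stopped at 92 mm). Next is cell 6 (tool x +5.2).

>>> send_rows([
  [0,[0,0,-2.2],0],
  [0,[0,0,-2.3],0],
  [0,[2.6,0,0],0],
  [0,[2.6,0,0],0],
  [0,[0,0,1.5],0],
  [0,[0,0,1.5],0],
  [0,[0,0,1],0],
  [0,[0,0,0.3],0],
  [0,[0,0,0.2],0],
  [0,[0,0,0],0],
])

```text
t: 7.9
tool_pos: [0.5659, 0.1915, 0.092]
tool_rot: [3.108, 0.452, -0.006]
contact_force: [-9.1, -2.7, 15.1]
opening: -0.0004
grip_force: 8.6
```

>>> send_rows([
  [0,[0,0,-2.2],0],
  [0,[0,0,-2.3],0],
  [0,[0,3,0],0],
  [0,[0,3,0],0],
  [0,[0,0,1.5],0],
  [0,[0,0,1.5],0],
  [0,[0,0,1],0],
  [0,[0,0,0.3],0],
  [0,[0,0,0.2],0],
  [0,[0,0,0],0],
])

```text
t: 9.15
tool_pos: [0.5833, 0.1351, 0.092]
tool_rot: [-3.109, -0.454, 0.006]
contact_force: [-9.5, -1.2, 14.2]
opening: 0.0001
grip_force: 8.7
```

Cells 1, 3, 5 and 6 are filled, so cells 2 and 4 are the empty ones. Moving to bottle b.

>>> send_rows([
  [0,[0,0,-4.5],0],
  [3,[0,0,-4.5],0],
  [6,[-0.6,4,0],0],
  [6,[-0.6,4,0],0],
  [6,[-0.6,4,0],0],
  [6,[-0.6,4,0],0],
  [6,[-0.6,4,0],0],
  [6,[-0.6,4,0],0],
  [6,[-0.6,4,0],0],
  [6,[0,0,0],0],
])

```text
t: 10.4
tool_pos: [0.6237, -0.1475, 0.179]
tool_rot: [-3.109, -0.448, 0.002]
contact_force: [-0.3, 1.0, 0.4]
opening: 0.0599
grip_force: 0.0
```

```bash
sed -i 's/C=np.array(\[.5585,.126\])/C=np.array([.5595,.1265])/' h.py; python3 -c "
from h import *
im=ctrl.get_image('wrist');save('pics/w2.png',im)
P=cloud(im);P[im['range_z']==0]=np.nan
hsv=cv2.cvtColor(im['frame'],cv2.COLOR_RGB2HSV)
m=(hsv[...,0]>20)&(hsv[...,0]<32)&(hsv[...,1]>150)&(abs(P[...,2]-.088)<.004)
n,l,st,ce=cv2.connectedComponentsWithStats(m.astype(np.uint8))
for i in range(1,n):
  if st[i,4]>60:
    Q=np.ascontiguousarray(P[l==i],np.float32);print(ce[i],len(Q),np.median(Q[:,2]),cv2.minEnclosingCircle(np.ascontiguousarray(Q[:,:2])))
go('a');go('b')
"
```

```text
[471.14126394 214.25576208] 1345 0.089268416 ((0.6394224166870117, -0.2543257772922516), 0.015392258763313293)
a [ 0.4375 -0.267 ] toolx -21.28 tooly 6.31 cm turn -0.02 z 0.1791 F [ 0.2  0.2 -0. ] t 10.45
b [ 0.6375 -0.255 ] toolx -1.76 tooly 10.84 cm turn -0.02 z 0.1791 F [ 0.2  0.2 -0. ] t 10.45
```

View pics/w2.png

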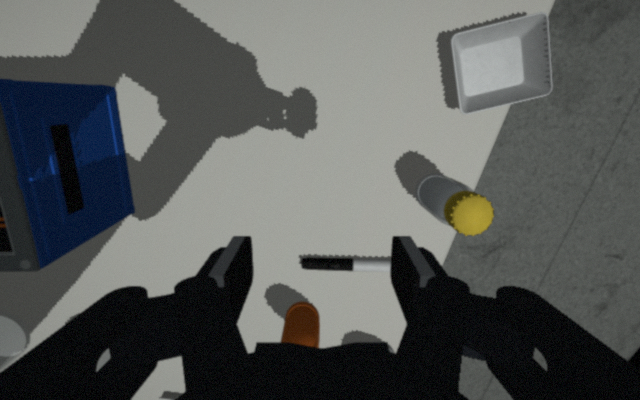

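Wrist view: bottle b's cap is at (471,214), with a fitted radius of 15.4 mm and a height of 89 mm. I'll move over it, lower and grip.

>>> send_rows([
  [6,[-0.55,3.6,0],0],
  [6,[-0.5,3.6,0],0],
  [6,[-0.5,3.6,0],0],
  [6,[0,0,3],0],
  [6,[0,0,3],0],
  [6,[0,0,3],0],
  [6,[0,0,1.6],0],
  [6,[0,0,0],0],
], newtons=40)

```text
t: 11.45
tool_pos: [0.639, -0.2523, 0.0725]
tool_rot: [-3.107, -0.454, 0.004]
contact_force: [0.6, -0.6, 0.4]
opening: 0.0601
grip_force: 0.0
```

>>> send_rows([
  [2.4,[0,0,0],0],
  [2.4,[0,0,0],0],
  [2.4,[0,0,0],0],
  [2.4,[0,0,0],0],
  [2.4,[0,0,0],0],
], newtons=40)

```text
t: 12.08
tool_pos: [0.6411, -0.2545, 0.0765]
tool_rot: [3.107, 0.451, 0.005]
contact_force: [0.8, 0.2, 6.0]
opening: 0.0274
grip_force: 39.8
```

>>> send_rows([
  [2.4,[0,0,-1],0],
  [2.4,[0,0,-2],0],
  [2.4,[0,0,-3],0],
  [2.4,[0,0,-4],0],
  [2.4,[0,0,0],0],
  [2.4,[0,0,0],0],
])

```text
t: 12.82
tool_pos: [0.6395, -0.2537, 0.174]
tool_rot: [-3.109, -0.452, 0.001]
contact_force: [0.3, -0.3, -2.2]
opening: 0.0274
grip_force: 39.6
```

```bash
python3 -c "
from h import *
im=ctrl.get_image('side');f=im['frame'];
p=np.array(list(ctrl.get_obs()['tool_pos'])+[1]);q=np.linalg.inv(im['cam_to_world'])@p
u=int(im['fx']*q[0]/q[2]+im['cx']);v=int(im['fy']*q[1]/q[2]+im['cy']);print(u,v)
k=f[max(v-60,0):v+60,max(u-60,0):u+60];cv2.imwrite('pics/s2.png',cv2.cvtColor(cv2.resize(k,None,fx=4.5,fy=4.5,interpolation=2),cv2.COLOR_RGB2BGR))
go('4');go('2')
"
```

```text
401 219
4 [0.6015 0.0764] toolx 5.77 tooly -32.69 cm turn 0.04 z 0.1728 F [ 0.3  0.2 -1.8] t 12.875
2 [0.5346 0.1191] toolx 0.57 tooly -38.69 cm turn 0.04 z 0.1728 F [ 0.3  0.2 -1.8] t 12.875
```

View pics/s2.png

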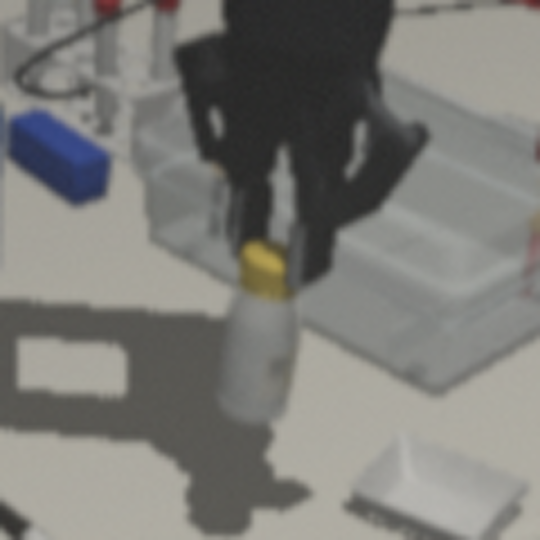

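The picture shows bottle b hanging upright, held by the cap under the fingers. I'll raise it and carry it over cell 4.

>>> send_rows([
  [2.4,[0,0,-3],0],
  [2.4,[0.3,-1.2,-3],0],
  [2.4,[0.7,-4,0],0],
  [2.4,[0.7,-4,0],0],
  [2.4,[0.7,-4,0],0],
  [2.4,[0.7,-4,0],0],
  [2.4,[0.7,-4,0],0],
  [2.4,[0.7,-4,0],0],
  [2.4,[0.7,-4,0],0],
  [2.4,[0.5,-3.5,0],0],
])

```text
t: 14.12
tool_pos: [0.6, 0.0772, 0.2319]
tool_rot: [-3.108, -0.453, 0.006]
contact_force: [0.2, 0.4, -1.2]
opening: 0.0275
grip_force: 39.7
```

>>> send_rows([
  [2.4,[0,0,0],0],
  [2.4,[0,0,0],0],
  [2.4,[0,0,0],0],
])

```text
t: 14.5
tool_pos: [0.6013, 0.0748, 0.2335]
tool_rot: [3.109, 0.45, -0.002]
contact_force: [0.5, -0.4, -1.5]
opening: 0.0274
grip_force: 39.8
```

```bash
python3 -c "
from h import *
go('4')
im=ctrl.get_image('scene');p=ctrl.get_obs()['tool_pos']
P=cloud(im);P[im['range_z']==0]=np.nan
m=(np.hypot(P[...,0]-p[0],P[...,1]-p[1])<.035)&(P[...,2]<p[2]-.015)&(P[...,2]>.13)
Q=P[m];print(len(Q),Q.min(0),Q.max(0))
for a in np.arange(.135,.22,.01):
  q=Q[abs(Q[:,2]-a)<.005]
  if len(q)>5: print(a.round(3),len(q),((q.min(0)+q.max(0))/2-p).round(4)[:2],(q.max(0)-q.min(0)).round(4)[:2])
f=im['frame'];ii=np.argwhere(m);v,u=ii.mean(0).astype(int);k=f[v-60:v+60,u-60:u+60];cv2.imwrite('pics/s3.png',cv2.cvtColor(cv2.resize(k,None,fx=4.5,fy=4.5,interpolation=2),cv2.COLOR_RGB2BGR))
"
```

```text
4 [0.6015 0.0764] toolx 0.06 tooly -0.14 cm turn -0.03 z 0.2335 F [ 0.5 -0.4 -1.5] t 14.5
385 [0.57520045 0.05475194 0.15877399] [0.61077916 0.088073   0.21876177]
0.165 53 [-0.0122 -0.0033] [0.0265 0.0324]
0.175 62 [-0.0107 -0.0068] [0.0309 0.0258]
0.185 56 [-0.0113 -0.0064] [0.0267 0.0273]
0.195 67 [-0.0078 -0.0053] [0.0345 0.0282]
0.205 72 [-0.0087 -0.0031] [0.029  0.0329]
0.215 71 [-0.0071 -0.0047] [0.031  0.0282]
```

View pics/s3.png

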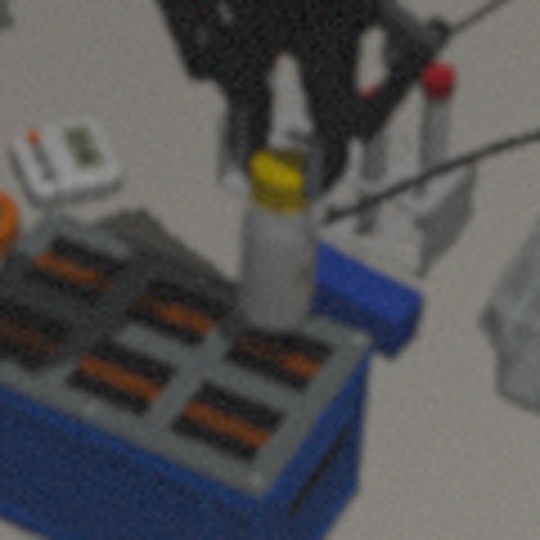

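Bottle b hangs upright over cell 4, with its foot at about 158 mm. I'll fit its body axis.

```bash
cat >> h.py <<'E'
def body(zlo,zhi,cam='scene'):
    from scipy.optimize import least_squares
    im=ctrl.get_image(cam);p=ctrl.get_obs()['tool_pos'];P=cloud(im);P[im['range_z']==0]=np.nan
    Q=P[(np.hypot(P[...,0]-p[0],P[...,1]-p[1])<.032)&(P[...,2]<p[2]-.022)&(P[...,2]>.13)]
    for lo,hi in((zlo,zhi),(zlo,(zlo+zhi)/2),((zlo+zhi)/2,zhi)):
        q=Q[(Q[:,2]>lo)&(Q[:,2]<hi)]
        r=least_squares(lambda x:np.hypot(*(q[:,:2]-x).T)-.018,p[:2],loss='soft_l1',f_scale=.001).x
        d=(r-p[:2])*100; print(cam,len(q),'axis rel TCP tool cm',(d@[c,s]).round(2),(d@[s,-c]).round(2),'zmin',Q[:,2].min().round(3))
E
python3 -c "
from h import *
body(.165,.208); body(.165,.208,'side')"
```

```text
scene 263 axis rel TCP tool cm -0.55 -0.1 zmin 0.158
scene 122 axis rel TCP tool cm -0.61 -0.12 zmin 0.158
scene 141 axis rel TCP tool cm -0.5 -0.09 zmin 0.158
side 196 axis rel TCP tool cm -0.55 -0.14 zmin 0.159
side 94 axis rel TCP tool cm -0.6 -0.12 zmin 0.159
side 102 axis rel TCP tool cm -0.51 -0.15 zmin 0.159
```

```bash
python3 -c "
from h import *
from scipy.optimize import least_squares
for cam in ('scene','side','wrist'):
    im=ctrl.get_image(cam);p=ctrl.get_obs()['tool_pos'];P=cloud(im);P[im['range_z']==0]=np.nan
    h=cv2.cvtColor(im['frame'],cv2.COLOR_RGB2HSV);y=(h[...,0]>20)&(h[...,0]<32)&(h[...,1]>150)
    q=P[y&(np.hypot(P[...,0]-p[0],P[...,1]-p[1])<.03)&(abs(P[...,2]-p[2])<.03)]
    if len(q)<20: print(cam,len(q));continue
    e=q[q[:,2]<np.percentile(q[:,2],85)]
    r=least_squares(lambda x:np.hypot(*(e[:,:2]-x).T)-.015,p[:2],loss='soft_l1',f_scale=.001).x
    d=(r-p[:2])*100;print(cam,len(q),(d@[c,s]).round(2),(d@[s,-c]).round(2),np.percentile(q[:,2]-p[2],[2,98]).round(4))
    print('cam pos',im['cam_to_world'][:3,3].round(2))
"
```

```text
scene 121 -0.14 0.22 [-0.0006  0.0123]
cam pos [ 0.17 -0.33  0.75]
side 0
wrist 4059 -0.39 -0.16 [-0.0004  0.0143]
cam pos [0.66 0.09 0.38]
```

>>> send_rows([
  [2.4,[0.55,0,1.5],0],
  [2.4,[0,0,1.5],0],
  [2.4,[0,0,0.8],0],
  [2.4,[0,0,0.7],0],
  [2.4,[0,0,0.7],0],
  [2.4,[0,0,0.7],0],
  [2.4,[0,0,0],0],
])

```text
t: 15.68
tool_pos: [0.6064, 0.0773, 0.1747]
tool_rot: [3.109, 0.452, -0.001]
contact_force: [0.0, 0.8, 0.4]
opening: 0.0277
grip_force: 39.9
```

```bash
python3 -c "
from h import *
go('4');body(.13,.152)"
```

```text
4 [0.6015 0.0764] toolx -0.50 tooly -0.05 cm turn 0.05 z 0.1747 F [0.  0.8 0.4] t 15.675
scene 116 axis rel TCP tool cm -0.39 -0.09 zmin 0.131
scene 54 axis rel TCP tool cm -0.42 -0.1 zmin 0.131
scene 62 axis rel TCP tool cm -0.36 -0.09 zmin 0.131
```

>>> send_rows([
  [2.4,[0,0,0.8],0],
  [2.4,[0,0,0.8],0],
  [2.4,[0,0,0.8],0],
  [2.4,[0,0,0],0],
])

```text
t: 16.23
tool_pos: [0.6055, 0.0781, 0.1495]
tool_rot: [-3.107, -0.452, 0.005]
contact_force: [-1.0, 3.0, -2.9]
opening: 0.0274
grip_force: 39.7
```

>>> send_rows([
  [2.4,[0,0,0.8],0],
  [2.4,[0,0,0.8],0],
  [2.4,[0,0,0.8],0],
  [2.4,[0,0,0],0],
])

```text
t: 16.73
tool_pos: [0.6056, 0.0775, 0.1254]
tool_rot: [-3.108, -0.452, 0.004]
contact_force: [0.0, 4.4, -3.6]
opening: 0.0271
grip_force: 39.7
```

Bottle b is held by the catch, which pushes +y at 4.4 N. I'll release it, rise, shut the fingers, and check.

>>> send_rows([
  [5.5,[0,0,0],0],
  [5.5,[0,0,0],0],
  [5.5,[0,0,0],0],
  [5.5,[0,0,-1.5],0],
  [5.5,[-0.4,0,-2.5],0],
  [0,[0,0,-0.5],0],
  [0,[0,0,0],0],
  [0,[0,0,0],0],
  [0,[0,0,0],0],
])

```text
t: 17.85
tool_pos: [0.6023, 0.0762, 0.1712]
tool_rot: [-3.109, -0.452, 0.003]
contact_force: [-0.8, 0.1, -0.6]
opening: 0.0002
grip_force: 0.0
```

```bash
cat >> h.py <<'E'
def cap(k,cam='scene'):
    im=ctrl.get_image(cam);P=cloud(im);P[im['range_z']==0]=np.nan
    h=cv2.cvtColor(im['frame'],cv2.COLOR_RGB2HSV);y=(h[...,0]>20)&(h[...,0]<32)&(h[...,1]>130)
    q=P[y&(np.hypot(P[...,0]-T[k][0],P[...,1]-T[k][1])<.035)]
    if len(q)<5: print(cam,'no cap');return
    z=np.percentile(q[:,2],95);t=np.ascontiguousarray(q[q[:,2]>z-.004][:,:2],np.float32);r=cv2.minEnclosingCircle(t)
    d=(np.array(r[0])-T[k])*100;print(cam,len(q),'top z',z.round(4),'circle r',round(r[1],4),'rel cell tool cm',(d@[c,s]).round(2),(d@[s,-c]).round(2))
E
python3 -c "
from h import *
go('4');cap('4');cap('4','wrist')"
```

```text
4 [0.6015 0.0764] toolx -0.07 tooly -0.04 cm turn 0.05 z 0.1712 F [-0.8  0.1 -0.6] t 17.85
scene 147 top z 0.1375 circle r 0.0162 rel cell tool cm -0.06 0.02
wrist 2143 top z 0.1395 circle r 0.016 rel cell tool cm 0.22 -0.11
```

The cap is at 138 mm, centred, with the bottle upright. Pressing it home.

>>> send_rows([
  [0,[0,0,2],0],
  [0,[0,0,1.2],0],
  [0,[0,0,0.7],0],
  [0,[0,0,0.7],0],
  [0,[0,0,0.7],0],
  [0,[0,0,0.7],0],
  [0,[0,0,0.7],0],
  [0,[0,0,0.7],0],
  [0,[0,0,0.5],0],
  [0,[0,0,0],0],
])

```text
t: 19.2
tool_pos: [0.6032, 0.076, 0.0931]
tool_rot: [3.109, 0.452, 0.001]
contact_force: [0.3, 1.1, 1.1]
opening: -0.0
grip_force: 1.9
```

>>> send_rows([
  [0,[0,0,0.2],0],
  [0,[0,0,0.2],0],
  [0,[0,0,0],0],
])

```text
t: 19.58
tool_pos: [0.6056, 0.0763, 0.0923]
tool_rot: [3.108, 0.452, 0.011]
contact_force: [2.1, 0.8, 8.8]
opening: 0.0
grip_force: 5.7
```

Bottle b is home at 92 mm. Next is bottle a. The scene camera's estimate was the better one for b, so I'll use it here.

>>> send_rows([
  [0,[0,0,-4.5],0],
  [3,[0,0,-4.5],0],
  [6,[-2.7,3,0],0],
  [6,[-2.7,3,0],0],
  [6,[-2.7,3,0],0],
  [6,[-2.7,3,0],0],
  [6,[-2.7,3,0],0],
  [6,[-2.7,3,0],0],
  [6,[-2.7,3,0],0],
  [6,[0,0,0],0],
])

```text
t: 20.82
tool_pos: [0.4802, -0.1806, 0.1787]
tool_rot: [-3.11, -0.446, 0.002]
contact_force: [0.1, 0.1, -0.5]
opening: 0.0598
grip_force: 0.0
```

```bash
python3 -c "
from h import *
go('a')
for cm in ('scene','side','wrist'): cap('a',cm)
cap('4'); T['o']=np.array([.463,-.175])
im=ctrl.get_image('scene');P=cloud(im);P[im['range_z']==0]=np.nan
from scipy.optimize import least_squares
q=P[(np.hypot(P[...,0]-T['a'][0],P[...,1]-T['a'][1])<.03)&(P[...,2]>.015)&(P[...,2]<.05)]
if len(q)>20:
  r=least_squares(lambda x:np.hypot(*(q[:,:2]-x).T)-.018,T['a'],loss='soft_l1',f_scale=.001).x;print('body',len(q),r)
"
```

```text
a [ 0.4375 -0.267 ] toolx -6.54 tooly 7.07 cm turn -0.18 z 0.1787 F [ 0.1  0.1 -0.5] t 20.825
scene 251 top z 0.0889 circle r 0.0147 rel cell tool cm 0.06 -0.17
side 79 top z 0.0894 circle r 0.0145 rel cell tool cm -0.0 -0.11
wrist no cap
scene no cap
body 123 [ 0.44138496 -0.26431422]
```

>>> send_rows([
  [6,[-2.2,2.4,0],0],
  [6,[-2.1,2.3,0],0],
  [6,[-2.1,2.2,0],0],
  [6,[0,0,3],0],
  [6,[0,0,3],0],
  [6,[0,0,3],0],
  [6,[0,0,1.4],0],
  [6,[0,0,0],0],
  [6,[0,0,0],0],
])

```text
t: 22.2
tool_pos: [0.4407, -0.2637, 0.0767]
tool_rot: [3.107, 0.452, 0.002]
contact_force: [-0.1, 0.3, -0.2]
opening: 0.06
grip_force: 0.0
```

```bash
python3 -c "
from h import *
go('a')
T['a']=ctrl.get_obs()['tool_pos'][:2]
for cm in ('scene','side','wrist'): cap('a',cm)
"
```

```text
a [ 0.4375 -0.267 ] toolx -0.40 tooly 0.22 cm turn 0.07 z 0.0767 F [-0.1  0.3 -0.2] t 22.2
scene 252 top z 0.0891 circle r 0.0145 rel cell tool cm -0.35 -0.03
side 54 top z 0.0894 circle r 0.013 rel cell tool cm -0.59 0.08
wrist 4264 top z 0.0906 circle r 0.0319 rel cell tool cm 0.3 -0.15
```

>>> send_rows([
  [6,[-0.3,0,0.1],0],
  [2.4,[0,0,0],0],
  [2.4,[0,0,0],0],
  [2.4,[0,0,0],0],
  [2.4,[0,0,0],0],
  [2.4,[0,0,0],0],
], newtons=40)

```text
t: 23.1
tool_pos: [0.4371, -0.2644, 0.0747]
tool_rot: [3.108, 0.452, 0.001]
contact_force: [-0.0, -0.9, 2.3]
opening: 0.0275
grip_force: 39.7
```

>>> send_rows([
  [2.4,[0,0,-2],0],
  [2.4,[0,0,-4],0],
  [2.4,[0,0,-5],0],
  [2.4,[0,0,-5],0],
  [2.4,[1,-1.7,0],0],
  [2.4,[2,-3.4,0],0],
  [2.4,[2,-3.4,0],0],
  [2.4,[2,-3.4,0],0],
  [2.4,[2,-3.4,0],0],
  [2.4,[2,-3.4,0],0],
])

```text
t: 24.35
tool_pos: [0.488, -0.0514, 0.2318]
tool_rot: [-3.107, -0.452, 0.005]
contact_force: [0.7, -0.0, -0.4]
opening: 0.0275
grip_force: 39.7
```

>>> send_rows([
  [2.4,[2,-3.4,0],0],
  [2.4,[2,-3.4,0],0],
  [2.4,[2,-3.4,0],0],
  [2.4,[2,-3.4,0],0],
  [2.4,[1,-1.7,0],0],
  [2.4,[0,0,0],0],
  [2.4,[0,0,0],0],
  [2.4,[0,0,0],0],
])

```text
t: 25.35
tool_pos: [0.5316, 0.1177, 0.2342]
tool_rot: [3.109, 0.45, -0.0]
contact_force: [-0.7, 0.5, -0.7]
opening: 0.0276
grip_force: 39.8
```

```bash
python3 -c "
from h import *
go('2')
body(.165,.208);body(.165,.208,'side')
"
```

```text
2 [0.5346 0.1191] toolx 0.32 tooly -0.05 cm turn -0.04 z 0.2342 F [-0.7  0.5 -0.7] t 25.35
scene 248 axis rel TCP tool cm 0.43 0.12 zmin 0.16
scene 117 axis rel TCP tool cm 0.49 0.16 zmin 0.16
scene 131 axis rel TCP tool cm 0.38 0.09 zmin 0.16
side 193 axis rel TCP tool cm 0.47 0.09 zmin 0.16
side 96 axis rel TCP tool cm 0.49 0.15 zmin 0.16
side 97 axis rel TCP tool cm 0.43 0.03 zmin 0.16
```

>>> send_rows([
  [2.4,[-0.1,-0.15,1.5],0],
  [2.4,[0,0,1.5],0],
  [2.4,[0,0,0.8],0],
  [2.4,[0,0,0.7],0],
  [2.4,[0,0,0.7],0],
  [2.4,[0,0,0.7],0],
  [2.4,[0,0,0],0],
])

```text
t: 26.32
tool_pos: [0.5302, 0.1198, 0.1748]
tool_rot: [3.109, 0.452, -0.001]
contact_force: [-0.9, -0.2, -0.9]
opening: 0.0275
grip_force: 39.8
```

```bash
python3 -c "
from h import *
go('2')
body(.13,.152)
"
```

```text
2 [0.5346 0.1191] toolx 0.40 tooly 0.19 cm turn 0.04 z 0.1748 F [-0.9 -0.2 -0.9] t 26.325
scene 116 axis rel TCP tool cm 0.31 0.06 zmin 0.13
scene 56 axis rel TCP tool cm 0.32 0.09 zmin 0.13
scene 60 axis rel TCP tool cm 0.31 0.04 zmin 0.13
```

The bottle is inside the opening at low force. Continuing down.

>>> send_rows([
  [2.4,[0.05,0.05,0.8],0],
  [2.4,[0,0,0.8],0],
  [2.4,[0,0,0.8],0],
  [2.4,[0,0,0],0],
])

```text
t: 26.88
tool_pos: [0.5303, 0.1202, 0.1501]
tool_rot: [-3.107, -0.452, 0.003]
contact_force: [-0.6, 3.3, -1.3]
opening: 0.0278
grip_force: 39.7
```

>>> send_rows([
  [2.4,[0,0,0.8],0],
  [2.4,[0,0,0.8],0],
  [2.4,[0,0,0.8],0],
  [2.4,[0,0,0],0],
])

```text
t: 27.38
tool_pos: [0.5299, 0.1196, 0.1253]
tool_rot: [-3.108, -0.452, 0.004]
contact_force: [-0.3, 4.5, -4.1]
opening: 0.0279
grip_force: 39.6
```

>>> send_rows([
  [5.5,[0,0,0],0],
  [5.5,[0,0,0],0],
  [5.5,[0,0,0],0],
  [5.5,[0,0,-1.5],0],
  [5.5,[0.4,0.1,-2.5],0],
  [0,[0,0,-0.5],0],
  [0,[0,0,0],0],
  [0,[0,0,0],0],
  [0,[0,0,0],0],
])

```text
t: 28.5
tool_pos: [0.5345, 0.1197, 0.1712]
tool_rot: [-3.109, -0.452, 0.003]
contact_force: [0.2, 0.5, -0.5]
opening: -0.0
grip_force: 0.0
```

```bash
python3 -c "
from h import *
go('2');cap('2');cap('2','wrist')"
```

```text
2 [0.5346 0.1191] toolx -0.01 tooly 0.05 cm turn 0.04 z 0.1712 F [ 0.2  0.5 -0.5] t 28.5
scene 151 top z 0.14 circle r 0.0155 rel cell tool cm -0.42 -0.21
wrist 1967 top z 0.142 circle r 0.0159 rel cell tool cm -0.18 -0.36
```

>>> send_rows([
  [0,[-0.1,-0.1,2],0],
  [0,[0,0,1.2],0],
  [0,[0,0,0.7],0],
  [0,[0,0,0.7],0],
  [0,[0,0,0.7],0],
  [0,[0,0,0.7],0],
  [0,[0,0,0.7],0],
  [0,[0,0,0.7],0],
  [0,[0,0,0.5],0],
  [0,[0,0,0],0],
])

```text
t: 29.85
tool_pos: [0.5336, 0.1203, 0.0927]
tool_rot: [3.109, 0.452, -0.001]
contact_force: [0.6, -0.1, -0.4]
opening: 0.0002
grip_force: 1.4
```

>>> send_rows([
  [0,[0,0,0.2],0],
  [0,[0,0,0.2],0],
  [0,[0,0,0],0],
])

```text
t: 30.22
tool_pos: [0.5358, 0.1206, 0.0918]
tool_rot: [3.109, 0.452, 0.007]
contact_force: [-0.3, -1.0, 9.0]
opening: -0.0002
grip_force: 5.7
```

Bottle a is home at 92 mm. I'll rise clear and check.

>>> send_rows([
  [0,[0,0,-3],0],
  [0,[0,0,-4],0],
  [0,[0,0,-4],0],
  [0,[-2,3,-2],0],
  [0,[-2,4,0],0],
  [0,[-2,4,0],0],
  [0,[-2,4,0],0],
  [0,[0,0,0],0],
  [0,[0,0,0],0],
])

```text
t: 31.35
tool_pos: [0.4997, -0.0458, 0.219]
tool_rot: [-3.108, -0.451, 0.001]
contact_force: [0.0, 0.6, -0.8]
opening: 0.0003
grip_force: 0.0
```

```bash
python3 -c "
from h import *
cap('2');cap('4');go('2');save('pics/end.png',ctrl.get_image('scene'))"
```

```text
scene no cap
scene no cap
2 [0.5346 0.1191] toolx 7.99 tooly -14.77 cm turn 0.12 z 0.219 F [ 0.3  0.5 -0.2] t 31.45
```

View pics/end.png

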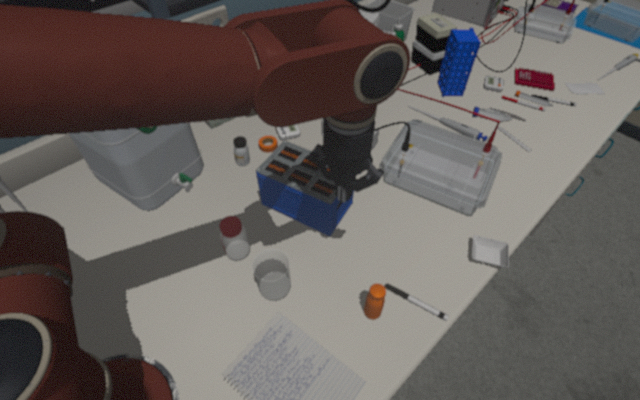

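The end view shows no yellow caps left on the bench or above the deck at (306,172). The marker (415,302), tape (268,143), black-capped bottle (240,150), timer (288,130) and orange look-alike (375,300) are where they were. Handing in.

```bash
python3 -c "
from station import ctrl
print(ctrl.finish_job())"
```

```text
the job is handed in; nothing more can be done
None
```

I pressed bottle a down to the floor of cell 2 and bottle b to the floor of cell 4, left everything else on the bench in place, and handed the job in at about 31 s; no verdict came back.

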